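# Dry ball run on a rolling-ball viscometer

### The arm

A 6-joint arm with a two-finger parallel gripper is mounted at the origin on a cart in front of the work surface, level with it; the furniture and walls round the work are solid. World frame = base frame: x ahead of the robot, y to its left, z up, the work surface at z = 0. Lengths are in m, angles in rad, forces in N, time in s.
With the tool pointing down it reaches from about 0.2 to 0.875 m from the base axis. Payload 3.4 kg.
Tool frame: the origin (TCP) lies on the centre line of the jaws, within the pads' length; the fingertips stand robot.nose_length ahead of it and the grasp point (between the pads) lies 6 mm ahead of it (robot.nose_length is the distance from the TCP to the fingertips, in m); z points along the fingers, y is the line along which they close (so a half turn about z gives the same grasp; the last joint's range is limited). The gripper opens to 94 mm and grips with 3 to 60 N. Pads are 16 mm wide; open, the fingers measure 119 mm over their backs; the gripper's body (75 mm by 177 mm) begins 78 mm behind the grasp point.
Start: joints at [-1.303, 0.276, 1.505, -0, 1.361, -0.121], TCP at [0.218, -0.532, 0.199] pointing down, gripper open.
Joint ranges: [-2.89, 2.89], [-0.75, 2.08], [0.22, 2.7], [-1.18, 4.32], [0.11, 2.71], [-2.7, 2.7]. Speed limits (rad/s): [2.57, 2.57, 3.14, 3.14, 3.14, 3.14].

### API

Orientations are given as a 3x3 rotation matrix whose columns are the frame's x, y, z axes.
In Python, from rig import robot, cam gives the robot as it stands (robot), with the cameras (cam).
- The arm moves only by the shell command python3 jog.py FILE [FORCE], which reads ROWS from the file FILE. ROWS is a JSON list that holds a single list of rows (three levels of brackets), with 1 to 8 rows, each of 7 numbers: a rotation vector rx, ry, rz in rad, then dx, dy, dz in m, then the opening from 0.0 (shut) to 1.0 (fully open); each row shifts and turns the commanded pose from where the row before left it, along the tool's axes as they then stand; what a row does not reach is not made up. A row lasts 1/12 s, in which the tool goes at most 0.0417 m and 0.125 rad, less where a joint would pass 70% of its speed; a pose out of reach is approached as far as the arm can. The fingers move at their own pace and stop on an object; FORCE is the grip in N (left out, the last holds). Time passes only in rows, so rows that do not move let the fingers close. It prints the time, the measured TCP pose, the force, the opening and the grip force at its end. Input that does not fit is refused with a message, and nothing moves.
- robot.sense(): the state, without advancing time (a new reading comes with each control period).
- cam.get_image(name): name is "scene" or "side" or "wrist"; returns (picture, depth): 480x640x3 uint8, blue, green, red; 480x640 float32, m along the optical axis (not along the pixel's ray), 0 where there is no reading.
- cam.camera_params(name): a dict with "mtx" (3x3 intrinsics, pixels), "k1" (the pictures are not rectified: a ray, as slopes to the right and down, at radius r is drawn at 1 + k1 r^2 times it, then the intrinsics apply), "R" (3x3) and "t" (3): a world point X has camera coordinates R X + t. Camera axes: x right, y down, z forward; pixel columns grow to the right and rows downward; lengths in m; the calibration is good to about 2 mm. A picture is of the moment at which its call begins: read the wrist's pose just before it. camera_params takes no time and is no camera call; for the wrist camera it gives the pose at the moment of the call.
- robot.close_job(): hands the job in; it is judged then, once.
The state is a dict: "time": time; "joint_pos": joint angles; "qd": joint speeds; "joint_torque": joint torques, N m; "tool_pos": TCP position; "ee_rot": TCP orientation; "ft_force": force on the tool from outside, world axes, zero at the start; "torque": the same for the moment, N m; "finger_gap": opening from 0.0 (shut) to 1.0 (fully open); "grip_force": force on a finger pad.
Only numpy, scipy, OpenCV 4.12 (cv2) and the standard library are available. Lean on these libraries where they do the work, as an engineer would, in place of code of your own. Each camera call takes 0.05 s, during which the arm holds its last target. There are 200 camera calls.

### The job

Do a dry check run on the rolling-ball viscometer: drop the largest of the three steel balls into the filling funnel of the tube, then tilt the tube handle-end down to 30 degrees on its dial and keep it there until the ball has come to rest at the lower end. Then bring the tube back level and let go, with the ball still lying at the handle end and the two smaller balls left in their stand.

Things in the scene. Friction and masses are not known exactly. Their poses are not given: they have to be found in the camera images.
- stand: Rolling-ball viscometer, fixed: grey base 165 x 205 mm, grey column, white 168 mm dial on it, glass tube in front that tilts about the dial's centre. Origin on the bench under the base's middle; x to the back (away from the robot), y to the filling end, z up. Pivot axis along x at y = 0, z = 170 mm. Tube axis at x = -18 mm, at pivot height; handle and filling block lie on it. All below 260 mm.
- tube (a joint): Tilt of the tube, rad: 0 level, positive with the handle end (-y) down, filling end up; 30 degrees = 0.524. Range -0.25 to 0.72. Stiff (0.35 N m): stays where it is left. The pointer below the tube shows it on the dial: marks every 5 degrees from -10 to +40, the two longest are 0 (straight down) and 30. Starts up to 3.5 degrees off level.
- handle (a point): Middle of the black round handle beyond the tube's cap, 17 mm diameter, 60 mm long, along the tube (the stand's y when level), 187 mm from the pivot axis. Can be pinched from above across its diameter (fingers closing along the stand's x); it then turns between the pads while the tube tilts.
- funnel (a point): Centre of the upper rim of the steel filling funnel at the +y end of the tube, 112 mm from the pivot, 38 mm above the tube axis (208 mm above the bench when level). Rim 50 mm outside, 46 inside, narrowing to a 29 mm hole. The ball drops some 40 mm to the floor of the black block below, which falls 7 degrees outward: it stays at fill_end while the tube is about level.
- fill_end (a point): Where the centre of the 22 mm ball lies at rest in the filling block, 121 mm from the pivot.
- low_end (a point): Where the centre of the 22 mm ball lies at rest at the handle end of the glass tube, against the black cap, 102 mm from the pivot. A low rubber rib keeps the ball there when the tube is level again; it rolls over the rib at 30 degrees. Bore 26 mm wide.
- ball_stand: White plastic bar 50 x 170 x 16 mm, fixed on the bench, origin at the centre of its underside, long along its y; three round recesses 20 mm wide and 5 mm deep on its middle line at y = -55, 0 and +55 mm, one ball in each, in any order.
- ball_22_center (a point): Centre of the largest steel ball, 22 mm diameter, about 43 g: the one to run. In its recess its centre is 22 mm above the bench, 6 mm above the top of the stand.
- ball_16_center (a point): Centre of the middle steel ball, 16 mm diameter; stays in the stand.
- ball_12_center (a point): Centre of the smallest steel ball, 12 mm diameter; stays in the stand.
- ball_22: The largest steel ball itself (the same ball; its origin turns with it, use its centre).

How it is judged:
By the outcome, as a careful person would: the job done as asked, in the order asked, and still so for the second after the job is handed in, with the robot touching nothing.
It also fails if it takes over 54 s, if anything falls off the work surface, if the arm or the gripper's body presses on something with over 40 N, if the wrist force passes 120 N, or if a joint passes its speed limit or range.

## Working session

There is one attempt and no reset: what is moved stays moved. The work goes in short steps, Python scripts to look and compute and a shell command to move; the robot and the scene stay as the last step left them, time stands still between calls to the robot, and variables do not carry over. Pictures are saved under pics/ and viewed, at most 14 in all, crops included, and the job is handed in when it is done.

```bash
ls; mkdir -p pics; python3 - <<'E'
from rig import robot, cam
import cv2,numpy as np
print(robot.nose_length, robot.sense())
for n in ("scene","side"):
    im,d=cam.get_image(n); cv2.imwrite(f"pics/{n}0.png",im); np.save(f"{n}0.npy",d)
    p=cam.camera_params(n); print(n,p)
E
```

```text
jog.py
pics
rig.py
0.025 {'time': 0.0, 'joint_pos': array([-1.30299073e+00,  2.76571628e-01,  1.50606026e+00,  1.74731335e-05,
        1.36067830e+00, -1.21015905e-01]), 'qd': array([-0.00113549, -0.00055944, -0.00085356,  0.00235004,  0.00057565,
       -0.00061488]), 'joint_torque': array([-2.84564587e-03, -4.04585159e+01, -2.37230730e+01,  6.99323975e-02,
        3.47467605e-02, -1.50830820e-04]), 'tool_pos': array([ 0.21783019, -0.53155768,  0.1979471 ]), 'ee_rot': array([[ 9.25357907e-01,  3.79094385e-01, -4.38008509e-04],
       [ 3.79094571e-01, -9.25356444e-01,  1.66083770e-03],
       [ 2.24300249e-04, -1.70291594e-03, -9.99998525e-01]]), 'ft_force': array([-0.27929455,  0.43901868,  0.57582776]), 'torque': array([-0.04308307,  0.03275887,  0.02109816]), 'grip_force': 0.0, 'finger_gap': 1.0002174884305428}
scene {'mtx': array([[590.85077243,   0.        , 328.91151574],
       [  0.        , 590.85077243, 247.00851661],
       [  0.        ,   0.        ,   1.        ]]), 'k1': -0.10318043840554589, 'R': array([[-0.86108665, -0.5084257 , -0.00575149],
       [-0.35757413,  0.61356383, -0.70404557],
       [ 0.36148377, -0.60418766, -0.7101315 ]]), 't': array([0.49974656, 0.25535128, 1.13660248])}
side {'mtx': array([[508.36981029,   0.        , 316.6969856 ],
       [  0.        , 508.36981029, 248.89264505],
       [  0.        ,   0.        ,   1.        ]]), 'k1': -0.06803479854448277, 'R': array([[-0.83389515, -0.55166619, -0.01683103],
       [-0.35976127,  0.56643363, -0.74143427],
       [ 0.41855788, -0.61222329, -0.67081439]]), 't': array([0.46759504, 0.24811196, 1.14135866])}
```

View pics/scene0.png

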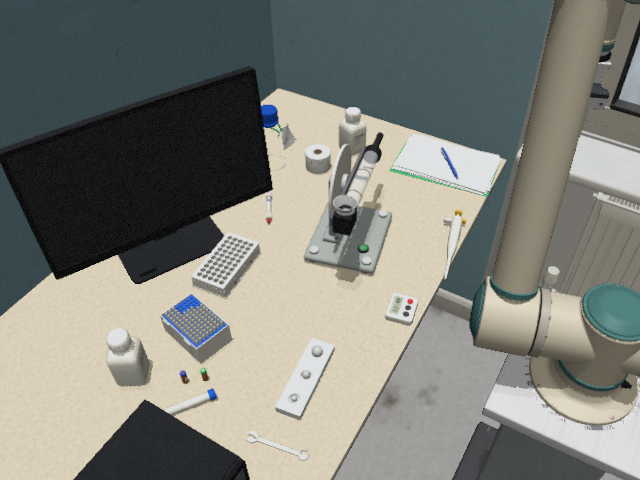

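View pics/side0.png

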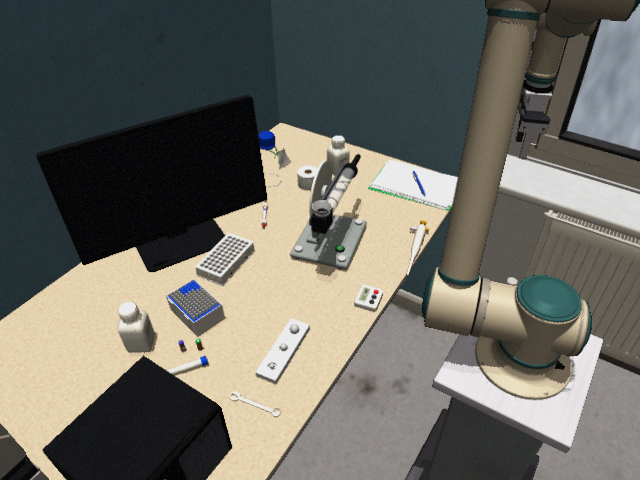

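The scene picture shows the ball stand at about (305,377), with balls near (317,350), (306,374) and (294,398). The viscometer's funnel is at (344,203) and its handle at (377,142). I'll enlarge both.

```bash
cat > h.py <<'E'
from rig import robot, cam
import cv2,numpy as np
def ray(n,u,v,p=None):
    p=p or cam.camera_params(n)
    q=cv2.undistortPoints(np.array([[[u,v]]],float),p["mtx"],np.array([p["k1"],0,0,0.]))[0,0]
    R,t=np.array(p["R"]),np.array(p["t"]); return -R.T@t, R.T@np.array([q[0],q[1],1])
def atz(n,u,v,z,p=None):
    c,d=ray(n,u,v,p); return c+d*(z-c[2])/d[2]
def proj(n,X,p=None):
    p=p or cam.camera_params(n); R,t=np.array(p["R"]),np.array(p["t"])
    return cv2.projectPoints(np.array(X,float).reshape(-1,1,3),cv2.Rodrigues(R)[0],t,p["mtx"],np.array([p["k1"],0,0,0.]))[0][:,0]
E
python3 - <<'E'
import cv2,numpy as np
im=cv2.imread("pics/scene0.png")
a=cv2.resize(im[330:430,265:345],None,fx=5,fy=5,interpolation=cv2.INTER_CUBIC)
b=cv2.resize(im[125:275,300:400],None,fx=4,fy=4,interpolation=cv2.INTER_CUBIC)
o=np.zeros((600,800,3),np.uint8);o[:500,:400]=a;o[:,400:]=b
cv2.imwrite("pics/crop0.png",o)
E
```

```text
(no output)
```

View pics/crop0.png

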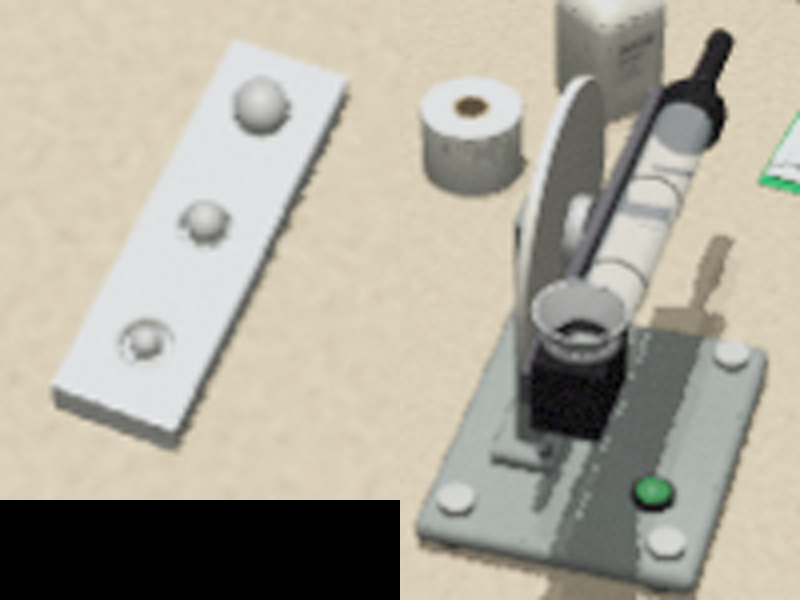

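```bash
python3 - <<'E'
from h import *
np.set_printoptions(precision=4,suppress=True)
d=np.load("scene0.npy")
f=lambda x,y:(265+(x+.5)/5-.5,330+(y+.5)/5-.5)
g=lambda x,y:(300+(x-400+.5)/4-.5,125+(y+.5)/4-.5)
for n,x,y,z in [("b22",261,105,.022),("b16",205,221,.018),("b12",146,341,.0155)]: print(n,atz("scene",*f(x,y),z))
for c in [(235,40),(348,77),(182,433),(55,390)]: print("bar",atz("scene",*f(*c),.016))
p=cam.camera_params("scene");R,t=p["R"],p["t"]
def dep(u,v):
    c,r=ray("scene",u,v); z=d[int(round(v)),int(round(u))]; return c+r*z
for c in [(430,515),(660,570),(690,450),(545,340),(750,360)]: print("base",dep(*g(*c)))
for zz in (.2,.208,.216): print("rim",atz("scene",*g(581,311),zz))
for c in [(537,310),(626,310),(581,281),(581,342)]: print("rimdep",dep(*g(*c)))
for c in [(712,65),(718,45),(708,78)]: print("handle",dep(*g(*c)))
# cloud-based: points with z in base-top band near stand
vv,uu=np.mgrid[125:275,290:410]
pts=[dep(u,v) for u,v in zip(uu.ravel(),vv.ravel()) if d[v,u]>0]
P=np.array(pts); np.save("cloud.npy",P)
print(np.histogram(P[:,2],bins=np.arange(-.01,.28,.005)))
E
```

```text
b22 [0.4779 0.2203 0.022 ]
b16 [0.47   0.2747 0.018 ]
b12 [0.462  0.3291 0.0155]
bar [0.5057 0.1951 0.016 ]
bar [0.4572 0.1877 0.016 ]
bar [0.4298 0.3547 0.016 ]
bar [0.4795 0.3637 0.016 ]
base [0.637  0.0018 0.0201]
base [ 0.5008 -0.0216  0.0261]
base [ 0.5327 -0.1191  0.0213]
base [0.5555 0.0123 0.1982]
base [ 0.5374 -0.2071  0.0216]
rim [ 0.5498 -0.0144  0.2   ]
rim [ 0.5453 -0.0063  0.208 ]
rim [0.5409 0.0018 0.216 ]
rimdep [0.5647 0.0045 0.2083]
rimdep [ 0.5251 -0.0163  0.21  ]
rimdep [ 0.5773 -0.0639  0.1721]
rimdep [0.5299 0.0212 0.2152]
handle [ 0.6067 -0.2742  0.1738]
handle [ 0.6154 -0.2996  0.17  ]
handle [ 0.6028 -0.2614  0.1736]Traceback (most recent call last):
  File "<stdin>", line 17, in <module>
  File "<stdin>", line 10, in dep
  File "h.py", line 4, in ray
    p=p or cam.camera_params(n)
           ~~~~~~~~~~~~~~~~~~~^^^
ValueError: time passes only in moves, steps and waits
```

```bash
python3 - <<'E'
from h import *
np.set_printoptions(precision=4,suppress=True)
for n in ("scene","side"):
    d=np.load(n+"0.npy");p=cam.camera_params(n);R,t=np.array(p["R"]),np.array(p["t"])
    vv,uu=np.mgrid[100:300,260:420]; uv=np.stack([uu.ravel(),vv.ravel()],1).astype(float)
    q=cv2.undistortPoints(uv[:,None],p["mtx"],np.array([p["k1"],0,0,0.]))[:,0]
    z=d[vv.ravel(),uu.ravel()];P=(np.c_[q,np.ones(len(q))]*z[:,None]-t)@R
    P=P[z>0]; box=(P[:,0]>.42)&(P[:,0]<.72)&(P[:,1]>-.36)&(P[:,1]<.06); P=P[box]
    B=P[(P[:,2]>.014)&(P[:,2]<.0235)]
    print(n,len(B),cv2.minAreaRect((B[:,:2]*1000).astype(np.float32)), np.median(B[:,2]))
    H=P[(P[:,2]>.14)&(P[:,2]<.2)&(P[:,1]<-.23)]; print(len(H)); print(H[np.argsort(H[:,1])][::max(1,len(H)//14)])
    F=P[(P[:,2]>.196)&(P[:,2]<.222)&(P[:,1]>-.05)];print("rim",len(F),cv2.minEnclosingCircle((F[:,:2]*1000).astype(np.float32)),np.percentile(F[:,2],[5,50,95]))
E
```

```text
scene 2433 ((586.2450561523438, -100.46640014648438), (165.8639678955078, 209.5059051513672), 13.926787376403809) 0.02110916222976646
147
[[ 0.618  -0.3207  0.1649]
 [ 0.6149 -0.3086  0.1702]
 [ 0.6202 -0.3028  0.1718]
 [ 0.6122 -0.2984  0.1656]
 [ 0.6113 -0.2911  0.1674]
 [ 0.6115 -0.286   0.1704]
 [ 0.604  -0.277   0.1669]
 [ 0.6158 -0.2733  0.1708]
 [ 0.601  -0.2659  0.1661]
 [ 0.611  -0.2589  0.1726]
 [ 0.5942 -0.2404  0.1843]
 [ 0.6159 -0.2373  0.1783]
 [ 0.6048 -0.2355  0.1863]
 [ 0.582  -0.233   0.1734]
 [ 0.5973 -0.2311  0.186 ]]
rim 412 ((557.883056640625, -11.858366966247559), 52.54761505126953) [0.1965 0.2057 0.2157]
side 1767 ((586.1561889648438, -102.22703552246094), (165.03964233398438, 210.3621826171875), 14.116650581359863) 0.020927382949946848
95
[[ 0.6144 -0.316   0.1583]
 [ 0.6157 -0.3057  0.1701]
 [ 0.6106 -0.3031  0.163 ]
 [ 0.6095 -0.2952  0.1675]
 [ 0.6115 -0.2924  0.1717]
 [ 0.6078 -0.2868  0.1625]
 [ 0.6051 -0.2821  0.1625]
 [ 0.6052 -0.2766  0.162 ]
 [ 0.6056 -0.2712  0.1682]
 [ 0.6114 -0.264   0.1701]
 [ 0.5891 -0.2484  0.1696]
 [ 0.6075 -0.2403  0.1809]
 [ 0.5896 -0.2375  0.1787]
 [ 0.6101 -0.2337  0.1803]
 [ 0.5831 -0.2323  0.1739]
 [ 0.6148 -0.2309  0.1769]]
rim 285 ((556.405029296875, -13.703060150146484), 52.76948928833008) [0.1965 0.2051 0.2148]
```

```bash
echo '[[[0,0,0,0,0,-0.03,1],[0,0,0,0,0,-0.03,1]]]' > path.dat && python3 jog.py path.dat
```

```text
time: 0.27
tool_pos: [0.2174, -0.5304, 0.257]
ee_rot: [[0.925, 0.379, -0.002], [0.379, -0.925, 0.006], [0.001, -0.006, -1.0]]
ft_force: [0.6, -0.2, 0.8]
finger_gap: 1.002
grip_force: 0.0
```

```bash
echo '[[[0,0,-0.12,0,0,0,1],[0,0,-0.12,0,0,0,1],[0,0,-0.12,0,0,0,1],[0,0,-0.12,0,0,0,1],[0,0,-0.12,0,0,0,1],[0,0,-0.12,0,0,0,1],[0,0,-0.12,0,0,0,1],[0,0,-0.12,0,0,0,1]]]' > path.dat && python3 jog.py path.dat
python3 - <<'E'
from h import *
np.set_printoptions(precision=4,suppress=True)
s=robot.sense();p=cam.camera_params("wrist");R,t=np.array(p["R"]),np.array(p["t"])
E=s["ee_rot"];print(s["joint_pos"],E.T@(-R.T@t-s["tool_pos"]),E.T@R.T,p["mtx"],p["k1"])
d=np.load("scene0.npy");q=cam.camera_params("scene")
for u,v in [(353,112),(352,135),(317,152),(270,115)]:
    c,r=ray("scene",u,v,q);print(u,v,c+r*d[v,u])
E
```

```text
time: 0.93
tool_pos: [0.2179, -0.5318, 0.2582]
ee_rot: [[0.214, 0.977, -0.0], [0.977, -0.214, 0.001], [0.001, -0.001, -1.0]]
ft_force: [-0.9, -0.5, 0.1]
finger_gap: 0.997
grip_force: 0.0
[-1.303   0.2496  1.3961 -0.      1.497  -1.0869] [ 0.0772 -0.0002 -0.1867] [[ 0.0011 -0.963  -0.2694]
 [ 1.      0.0012 -0.0004]
 [ 0.0007 -0.2694  0.963 ]] [[375.0506   0.     318.0771]
 [  0.     375.0506 238.6345]
 [  0.       0.       1.    ]] -0.07401456994352662
353 112 [ 0.7558 -0.426   0.1232]
352 135 [ 0.7429 -0.3994  0.0691]
317 152 [ 0.8046 -0.3171  0.0417]
270 115 [ 0.898  -0.2458  0.1683]
```

```bash
echo '[[[0,0,0,0.038,0.0055,-0.006,1],[0,0,0,0.038,0.0055,-0.006,1],[0,0,0,0.038,0.0055,-0.006,1],[0,0,0,0.038,0.0055,-0.006,1],[0,0,0,0.038,0.0055,-0.006,1],[0,0,0,0.038,0.0055,-0.006,1]]]' > path.dat && python3 jog.py path.dat >/dev/null
echo '[[[0,0,0,0.038,0.0055,-0.006,1],[0,0,0,0.038,0.0055,-0.006,1],[0,0,0,0.038,0.0055,-0.006,1],[0,0,0,0.038,0.0055,-0.006,1],[0,0,0,0.038,0.0055,-0.006,1],[0,0,0,0.038,0.0055,-0.006,1],[0,0,0,0,0,0,1]]]' > path.dat && python3 jog.py path.dat
python3 - <<'E'
from h import *
import pickle
p=cam.camera_params("wrist");im,d=cam.get_image("wrist")
pickle.dump((p,d),open("w1.pkl","wb"));cv2.imwrite("pics/w1.png",im)
E
```

```text
time: 2.02
tool_pos: [0.3846, -0.0956, 0.3318]
ee_rot: [[0.211, 0.977, 0.003], [0.977, -0.211, 0.004], [0.004, 0.003, -1.0]]
ft_force: [0.8, 0.6, 0.5]
finger_gap: 1.002
grip_force: 0.0
```

View pics/w1.png

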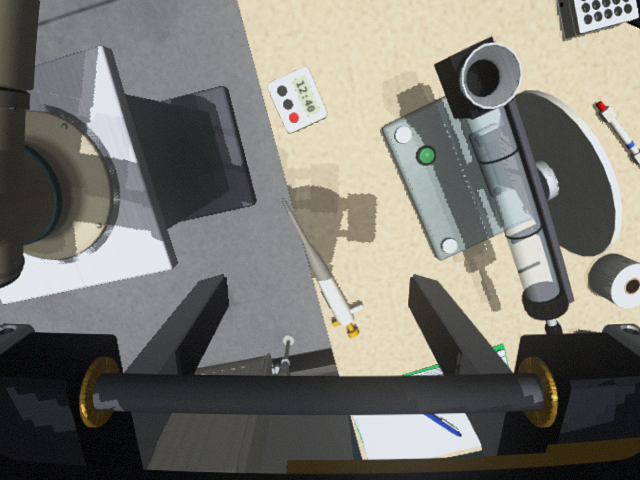

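The wrist picture shows the funnel rim centred at about (491.5,74), the cap at (545,302), and the handle root at (552,325), partly hidden by the finger.

```bash
python3 - <<'E'
from h import *
import pickle
np.set_printoptions(precision=4,suppress=True)
p,d=pickle.load(open("w1.pkl","rb"));s=cam.camera_params("scene")
for z in (.204,.208,.212,.216): print(z,atz("w",491.5,74,z,p),atz("s",344.9,202.4,z,s))
for u,v in [(463,72),(520,78),(489,40),(491,108),(545,302),(553,324)]:
    c,r=ray("w",u,v,p);print(u,v,c+r*d[v,u])
# predicted geometry
yaw=np.radians(14.0);ex=np.array([np.cos(yaw),np.sin(yaw),0]);ey=np.array([-np.sin(yaw),np.cos(yaw),0]);O=np.array([.5862,-.101,0]);ez=np.array([0,0,1.])
for a in (0,.02,.04,.06):
    T=lambda y,z:O-.018*ex+.17*ez+ey*(y*np.cos(a)-z*np.sin(a))+ez*(y*np.sin(a)+z*np.cos(a))
    print(a,"F",T(.112,.038),"H",T(-.187,0), proj("w",[T(.112,.038),T(-.155,.0)],p).ravel(),proj("s",[T(.112,.038),T(-.217,0)],s).ravel())
E
```

```text
0.204 [ 0.5468 -0.0013  0.204 ] [ 0.5475 -0.0103  0.204 ]
0.208 [ 0.545  -0.0015  0.208 ] [ 0.5452 -0.0062  0.208 ]
0.212 [ 0.5431 -0.0018  0.212 ] [ 0.543  -0.0022  0.212 ]
0.216 [ 0.5412 -0.002   0.216 ] [0.5408 0.0018 0.216 ]
463 72 [0.5205 0.0038 0.213 ]
520 78 [ 0.5653 -0.0089  0.2126]
489 40 [0.5515 0.0256 0.1968]
491 108 [ 0.5397 -0.0273  0.2118]
545 302 [ 0.5903 -0.2236  0.1842]
553 324 [ 0.6069 -0.2609  0.1694]
0 F [0.5416 0.0033 0.208 ] H [ 0.614  -0.2868  0.17  ] [486.7166  68.4569 552.6428 320.1511] [344.1224 205.7014 380.0418 131.8467]
0.02 F [0.5418 0.0026 0.2102] H [ 0.614  -0.2868  0.1663] [488.2911  68.9412 550.9749 318.7871] [344.2406 204.6136 379.9435 133.3444]
0.04 F [0.542  0.0018 0.2124] H [ 0.6139 -0.2867  0.1625] [489.8972  69.4907 549.3148 317.3962] [344.3649 203.516  379.8377 134.855 ]
0.06 F [0.5422 0.0009 0.2146] H [ 0.6139 -0.2865  0.1588] [491.5344  70.1063 547.6628 315.9793] [344.4951 202.4091 379.7244 136.3782]
```

```bash
echo '[[[0,0,-0.119,0,0,0,1],[0,0,-0.119,0,0,0,1],[0,0,-0.119,0,0,0,1],[0,0,0,0.035,0.015,0,1],[0,0,0,0.035,0.015,0,1],[0,0,0,0.035,0.015,0.01,1],[0,0,0,0.03,0.015,0.02,1],[0,0,0,0.03,0.015,0.02,1]]]' > path.dat && python3 jog.py path.dat >/dev/null
echo '[[[0,0,0,0.03,0.015,0.02,0.8],[0,0,0,0.03,0.015,0.02,0.8],[0,0,0,0.03,0.015,0.02,0.8],[0,0,0,0.02,0.01,0.02,0.8],[0,0,0,0,0,0.02,0.8],[0,0,0,0,0,0.02,0.8],[0,0,0,0,0,0,0.8]]]' > path.dat && python3 jog.py path.dat
python3 - <<'E'
from h import *
import pickle
p=cam.camera_params("wrist");im,d=cam.get_image("wrist")
pickle.dump((p,d),open("w2.pkl","wb"));cv2.imwrite("pics/w2.png",im)
s=robot.sense();E=s["ee_rot"];
print(proj("w",[[.478,.2203,.022]],p),E.T@(np.array([.478,.2203,.043])-s["tool_pos"]),E)
E
```

```text
time: 3.32
tool_pos: [0.4719, 0.1861, 0.1562]
ee_rot: [[-0.134, 0.991, -0.009], [0.991, 0.134, -0.003], [-0.002, -0.01, -1.0]]
ft_force: [-0.6, -0.3, -0.3]
finger_gap: 0.803
grip_force: 0.0
[[332.93364247 187.20660991]] [0.03319789 0.01000779 0.1152735 ] [[-0.13335219  0.99105226 -0.00570979]
 [ 0.99106762  0.13334127 -0.00225456]
 [-0.00147303 -0.00595944 -0.99998116]]
```

View pics/w2.png

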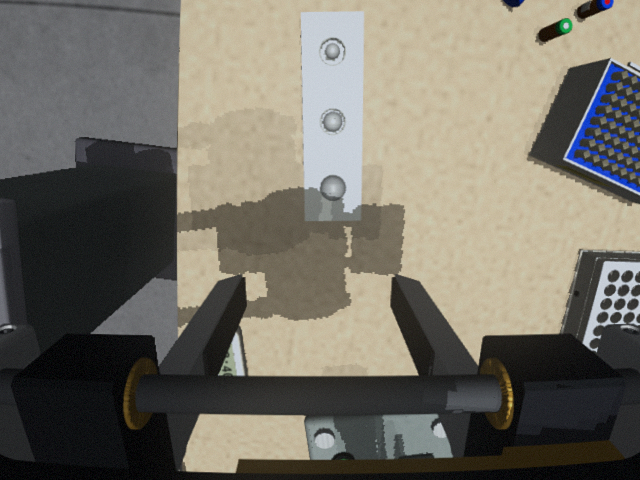

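The largest ball is at (333,188), within a pixel of the prediction (332.9,187.2). I'll move over it and grasp.

```bash
echo '[[[0,0,0,0.0166,0.005,0.01,0.6],[0,0,0,0.0166,0.005,0.01,0.6],[0,0,0,0,0,0.03,0.6],[0,0,0,0,0,0.03,0.6],[0,0,0,0,0,0.02,0.6],[0,0,0,0,0,0.01,0.6],[0,0,0,0,0,0,0.6],[0,0,0,0,0,0,0.6]]]' > path.dat && python3 jog.py path.dat
python3 - <<'E'
from h import *
s=robot.sense();E=s["ee_rot"];print(E.T@(np.array([.478,.2203,.043])-s["tool_pos"]))
E
```

```text
time: 4.03
tool_pos: [0.4812, 0.2219, 0.0517]
ee_rot: [[-0.134, 0.991, 0.001], [0.991, 0.134, 0.0], [0.0, 0.001, -1.0]]
ft_force: [-0.1, 0.7, -0.6]
finger_gap: 0.599
grip_force: 0.0
[-0.00118377 -0.00343132  0.0087172 ]
```

```bash
echo '[[[0,0,0,-0.0012,-0.0034,0.0045,0.6],[0,0,0,0,0,0.0042,0.6],[0,0,0,0,0,0,0.6],[0,0,0,0,0,0,0.3],[0,0,0,0,0,0,0.15],[0,0,0,0,0,0,0.1],[0,0,0,0,0,0,0.1],[0,0,0,0,0,0,0.1]]]' > path.dat && python3 jog.py path.dat 12
echo '[[[0,0,0,0,0,0,0.1],[0,0,0,0,0,0,0.1]]]' > path.dat && python3 jog.py path.dat 20
```

```text
time: 4.7
tool_pos: [0.4769, 0.2208, 0.0422]
ee_rot: [[-0.135, 0.991, 0.0], [0.991, 0.135, -0.0], [-0.0, 0.0, -1.0]]
ft_force: [0.6, -0.2, 0.6]
finger_gap: 0.284
grip_force: 0.0
time: 4.87
tool_pos: [0.4768, 0.2208, 0.042]
ee_rot: [[-0.135, 0.991, 0.0], [0.991, 0.135, -0.0], [-0.0, 0.0, -1.0]]
ft_force: [0.4, 0.1, -0.4]
finger_gap: 0.142
grip_force: 0.0
```

The gap is already below the ball's 22 mm, so something is wrong. I'll look before moving.

```bash
python3 - <<'E'
from h import *
im,d=cam.get_image("wrist");im2,_=cam.get_image("scene");print(robot.sense()["finger_gap"])
o=np.hstack([cv2.resize(im[200:400,200:450],(500,400)),cv2.resize(im2[320:420,260:335],(300,400))]);cv2.imwrite("pics/w3.png",o)
E
```

```text
0.10437263145956101
```

View pics/w3.png

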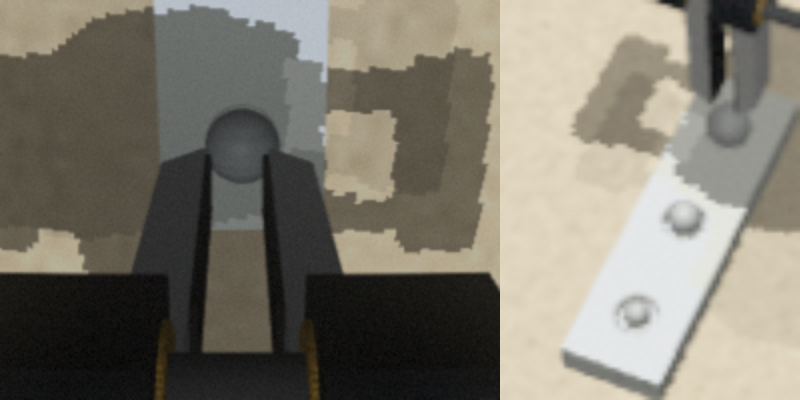

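The ball sits just ahead of the fingertips at wrist pixel (321,272) and scene pixel (317,351). It is nearly unmoved, so the pads closed behind it. I'll measure where it is.

```bash
python3 - <<'E'
from h import *
p=cam.camera_params("wrist");s=robot.sense();E=s["ee_rot"]
X=atz("w",321,272.5,.022,p);print(X,E.T@(X-s["tool_pos"]),s["tool_pos"],s["finger_gap"])
print(atz("s",317,351.2,.022))
print("TCP tip proj",proj("w",[s["tool_pos"]+E@np.array([x,0,z]) for x in(-.008,.008) for z in (.006,.025)],p))
E
```

```text
[0.47801092 0.21973372 0.022     ] [-0.00118029  0.00106049  0.02001968] [0.47680125 0.22076198 0.04201961] 0.10437263145956101Traceback (most recent call last):
  File "<stdin>", line 4, in <module>
  File "h.py", line 8, in atz
    c,d=ray(n,u,v,p); return c+d*(z-c[2])/d[2]
        ~~~^^^^^^^^^
  File "h.py", line 4, in ray
    p=p or cam.camera_params(n)
           ~~~~~~~~~~~~~~~~~~~^^^
ValueError: cameras: scene, side, wrist
```

```bash
python3 - <<'E'
from h import *
np.set_printoptions(precision=4,suppress=True,linewidth=150)
p=cam.camera_params("wrist");s=robot.sense();E=s["ee_rot"];im,d=cam.get_image("wrist")
print(robot.nose_length,s["finger_gap"],s["grip_force"])
for v in range(268,330,4):
    o=[]
    for u in (296,300,321,342,346):
        c,r=ray("w",u,v,p);o.append((E.T@(c+r*d[v,u]-s["tool_pos"])*1000).round(0))
    print(v,*o)
E
```

```text
0.025 0.10437263145956101 0.0
268 [ -0. -14.  25.] [ -0. -12.  25.] [ 5.  1. 10.] [-0. 14. 25.] [-1. 16. 26.]
272 [ -2. -14.  24.] [ -3. -12.  25.] [3. 1. 9.] [-3. 14. 25.] [-3. 16. 26.]
276 [ -6. -14.  26.] [  9. -10. -11.] [1. 1. 9.] [-5. 14. 25.] [-5. 16. 24.]
280 [  9. -11. -16.] [  9.  -9. -17.] [-1.  1.  8.] [  9.  11. -16.] [  9.  13. -16.]
284 [  9. -11. -21.] [  8.  -9. -20.] [-4.  1.  8.] [  8.  11. -20.] [  8.  13. -21.]
288 [  8. -11. -25.] [  8.  -9. -26.] [-6.  1.  9.] [  9.  10. -26.] [  8.  12. -25.]
292 [  8. -11. -30.] [  9.  -9. -31.] [-16.   1.  25.] [  9.  10. -31.] [  9.  12. -31.]
296 [  9. -10. -35.] [  8.  -9. -34.] [-18.   1.  24.] [  8.  10. -35.] [  8.  12. -34.]
300 [  8. -10. -38.] [  8.  -8. -38.] [-21.   1.  26.] [  9.  10. -39.] [  8.  11. -38.]
304 [  9. -10. -43.] [  8.  -8. -42.] [-24.   1.  25.] [  9.   9. -44.] [  8.  11. -42.]
308 [  9. -10. -47.] [  9.  -8. -47.] [-27.   1.  25.] [  8.   9. -46.] [  8.  11. -46.]
312 [  9.  -9. -51.] [  8.  -8. -50.] [-29.   1.  25.] [  9.   9. -51.] [  9.  11. -51.]
316 [  8.  -9. -53.] [  9.  -8. -54.] [  77.   -1. -187.] [  9.   9. -54.] [  8.  10. -53.]
320 [  8.  -9. -56.] [  8.  -8. -56.] [-43.   1.  40.] [  8.   9. -57.] [  9.  10. -57.]
324 [  9.  -9. -60.] [  8.  -7. -60.] [-47.   1.  41.] [  8.   8. -60.] [  8.  10. -59.]
328 [  9.  -9. -63.] [  8.  -7. -63.] [-49.   1.  40.] [  8.   8. -62.] [  8.  10. -61.]
```

The depth picture puts the real fingertip edge about 11 mm behind the reported TCP, not 25 mm ahead. The fingers therefore closed above the ball. I'll reopen, lower part of the way, and measure the tips again.

```bash
echo '[[[0,0,0,-0.001,0.001,0,0.6],[0,0,0,0,0,0,0.6],[0,0,0,0,0,0,0.6],[0,0,0,0,0,0.008,0.6],[0,0,0,0,0,0.008,0.6],[0,0,0,0,0,0.008,0.6],[0,0,0,0,0,0,0.6],[0,0,0,0,0,0,0.6]]]' > path.dat && python3 jog.py path.dat
python3 - <<'E'
from h import *
np.set_printoptions(precision=4,suppress=True,linewidth=150)
p=cam.camera_params("wrist");s=robot.sense();E=s["ee_rot"];im,d=cam.get_image("wrist")
p2=cam.camera_params("scene");im2,d2=cam.get_image("scene")
def cloud(p,d,x0,x1,y0,y1):
    vv,uu=np.mgrid[y0:y1,x0:x1];uv=np.stack([uu.ravel(),vv.ravel()],1).astype(float)
    q=cv2.undistortPoints(uv[:,None],p["mtx"],np.array([p["k1"],0,0,0.]))[:,0];z=d[y0:y1,x0:x1].ravel()
    P=(np.c_[q,np.ones(len(q))]*z[:,None]-p["t"])@np.array(p["R"]);return (P[z>0]-s["tool_pos"])@E
for a in (cloud(p,d,150,500,200,400),cloud(p2,d2,250,400,250,420)):
    for sg in (-1,1):
        m=(abs(a[:,0])<.012)&(sg*a[:,1]>.02)&(sg*a[:,1]<.06)&(a[:,2]>-.06)&(a[:,2]<.02);b=a[m]
        print(len(b), np.percentile(b[:,2],[50,90,98,100]) if len(b) else 0, np.percentile(b[:,1],[2,98]) if len(b) else 0, np.percentile(b[:,0],[2,98]) if len(b) else 0)
print(s["tool_pos"])
cv2.imwrite("pics/w4.png",np.hstack([cv2.resize(im[200:400,200:450],(500,400)),cv2.resize(im2[320:420,260:335],(300,400))]))
E
```

```text
time: 5.68
tool_pos: [0.4771, 0.2196, 0.017]
ee_rot: [[-0.135, 0.991, -0.002], [0.991, 0.135, -0.001], [-0.0, -0.002, -1.0]]
ft_force: [1.0, 0.3, 0.1]
finger_gap: 0.592
grip_force: 0.0
4222 [-0.0006  0.0167  0.0173  0.0181] [-0.0587 -0.021 ] [-0.0104  0.0113]
4216 [-0.001   0.0165  0.0172  0.018 ] [0.0211 0.0586] [-0.0104  0.0112]
321 [0.0141 0.0182 0.0195 0.0199] [-0.0582 -0.0216] [-0.0096  0.0115]
298 [0.0008 0.0177 0.0196 0.0198] [0.0215 0.0592] [-0.0106  0.0115]
[0.4771 0.2196 0.017 ]
```

View pics/w4.png

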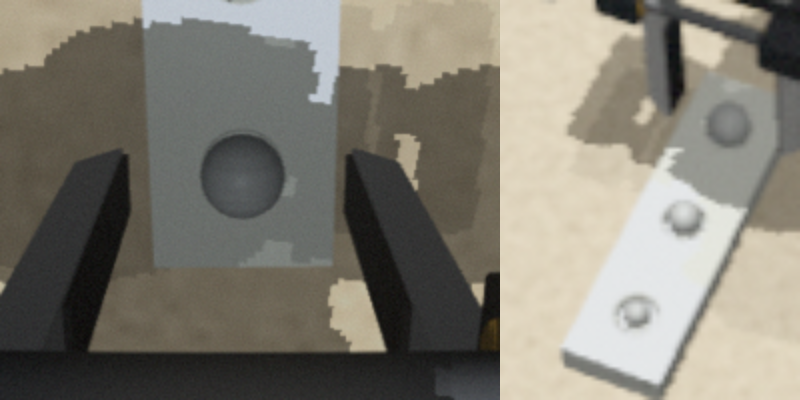

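The fingers now straddle the ball at crop (242,175), with tips at wrist row about 276, or about 26 mm above the bench. Going down 8 mm more, then closing gently.

```bash
echo '[[[0,0,0,0,0,0.004,0.6],[0,0,0,0,0,0.004,0.6],[0,0,0,0,0,0,0.4],[0,0,0,0,0,0,0.2],[0,0,0,0,0,0,0.1],[0,0,0,0,0,0,0.1],[0,0,0,0,0,0,0.1],[0,0,0,0,0,0,0.1]]]' > path.dat && python3 jog.py path.dat 12
echo '[[[0,0,0,0,0,0,0.1],[0,0,0,0,0,0,0.1],[0,0,0,0,0,0,0.1]]]' > path.dat && python3 jog.py path.dat 20
```

```text
time: 6.45
tool_pos: [0.4781, 0.2199, 0.0102]
ee_rot: [[-0.135, 0.991, 0.0], [0.991, 0.135, -0.0], [-0.0, 0.0, -1.0]]
ft_force: [-0.5, 0.3, -0.5]
finger_gap: 0.225
grip_force: 12.0
time: 6.7
tool_pos: [0.478, 0.2199, 0.0101]
ee_rot: [[-0.135, 0.991, 0.0], [0.991, 0.135, -0.0], [-0.0, 0.0, -1.0]]
ft_force: [0.6, -0.3, 0.8]
finger_gap: 0.219
grip_force: 20.0
```

```bash
echo '[[[0,0,0,0,0,0,0.35],[0,0,0,0,0,0,0.35],[0,0,0,0,0,0.003,0.35],[0,0,0,0,0,0,0.35],[0,0,0,0,0,0,0.35]]]' > path.dat && python3 jog.py path.dat 12
echo '[[[0,0,0,0,0,0,0.1],[0,0,0,0,0,0,0.1],[0,0,0,0,0,0,0.1],[0,0,0,0,0,0,0.1],[0,0,0,0,0,0,0.1]]]' > path.dat && python3 jog.py path.dat 15
```

```text
time: 7.12
tool_pos: [0.4787, 0.2201, 0.0095]
ee_rot: [[-0.135, 0.991, 0.002], [0.991, 0.135, 0.0], [0.0, 0.002, -1.0]]
ft_force: [-3.1, -1.5, 17.2]
finger_gap: 0.353
grip_force: 8.7
time: 7.53
tool_pos: [0.4787, 0.2203, 0.0094]
ee_rot: [[-0.135, 0.991, 0.002], [0.991, 0.135, 0.001], [0.001, 0.002, -1.0]]
ft_force: [-3.6, -0.4, 16.8]
finger_gap: 0.226
grip_force: 17.6
```

The tips touched the stand top with the TCP at 9.5 mm, so the true tip sits about 6.5 mm behind the reported TCP. The first grip height was therefore right. Lifting.

```bash
echo '[[[0,0,0,0,0,-0.003,0.1],[0,0,0,0,0,-0.01,0.1],[0,0,0,0,0,-0.02,0.1],[0,0,0,0,0,-0.03,0.1],[0,0,0,0,0,-0.03,0.1],[0,0,0,0,0,-0.03,0.1],[0,0,0,0,0,-0.03,0.1],[0,0,0,0,0,-0.03,0.1]]]' > path.dat && python3 jog.py path.dat 15
python3 - <<'E'
from h import *
s=robot.sense();E=s["ee_rot"]
T=np.array([.543,-.002,.212+.010+.0115-.0065])  # ball centre above rim ~ tips
print(s["finger_gap"],s["grip_force"],E.T@(T-s["tool_pos"]))
E
```

```text
time: 8.2
tool_pos: [0.4774, 0.2198, 0.1917]
ee_rot: [[-0.135, 0.991, -0.0], [0.991, 0.135, -0.0], [-0.0, -0.0, -1.0]]
ft_force: [0.7, -0.9, -0.5]
finger_gap: 0.221
grip_force: 15.0
0.2209939379882341 14.999902993440628 [-0.22857341  0.03512621 -0.03523484]
```

The ball is held. Moving over the funnel at height.

```bash
echo '[[[0,0,0,0,0,-0.03,0.1],[0,0,0,-0.02,0.003,-0.02,0.1],[0,0,0,-0.035,0.006,0,0.1],[0,0,0,-0.035,0.006,0,0.1],[0,0,0,-0.035,0.006,0,0.1],[0,0,0,-0.035,0.006,0,0.1],[0,0,0,-0.035,0.005,0,0.1],[0,0,0,-0.033,0.003,0,0.1]]]' > path.dat && python3 jog.py path.dat >/dev/null
echo '[[[0,0,0,0,0,0,0.1],[0,0,0,0,0,0,0.1]]]' > path.dat && python3 jog.py path.dat
python3 - <<'E'
from h import *
s=robot.sense();E=s["ee_rot"]
print(E.T@(np.array([.543,-.002,.2155])-s["tool_pos"]))
p=cam.camera_params("wrist");im,d=cam.get_image("wrist");im2,_=cam.get_image("scene")
b=s["tool_pos"]+E@np.array([0,0,-.0115]);print(proj("w",[b,[.543,-.002,.212]],p),proj("s",[b,[.543,-.002,.212]],cam.camera_params("scene")))
cv2.imwrite("pics/w5.png",np.hstack([cv2.resize(im[180:380,200:450],(500,400)),cv2.resize(im2[150:250,300:375],(300,400))]))
E
```

```text
time: 9.03
tool_pos: [0.5433, -0.0028, 0.2398]
ee_rot: [[-0.131, 0.991, -0.001], [0.991, 0.131, 0.0], [0.0, -0.001, -1.0]]
ft_force: [-0.4, 0.1, -0.4]
finger_gap: 0.222
grip_force: 15.0
[ 0.00078918 -0.00012896  0.0243293 ]
[[319.32258375 292.54023106]
 [318.96392171 264.93729943]] [[345.20270246 187.00160177]
 [344.86301154 202.45960712]]
```

View pics/w5.png

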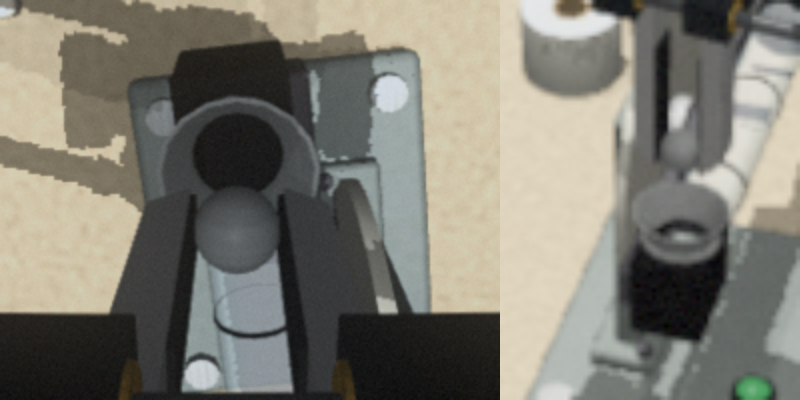

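Ball (wrist 319,294) and rim (320,266) match the predicted alignment. Lowering and releasing.

```bash
echo '[[[0,0,0,0.0008,0,0.01,0.1],[0,0,0,0,0,0.01,0.1],[0,0,0,0,0,0,0.1],[0,0,0,0,0,0,0.1],[0,0,0,0,0,0,0.45],[0,0,0,0,0,0,0.45],[0,0,0,0,0,0,0.45],[0,0,0,0,0,0,0.45]]]' > path.dat && python3 jog.py path.dat
echo '[[[0,0,0,0,0,-0.02,0.45],[0,0,0,0,0,-0.03,0.45],[0,0,0,0,0,-0.03,0.45],[0,0,0,0.02,0,-0.02,0.45],[0,0,0,0,0,0,0.45],[0,0,0,0,0,0,0.45]]]' > path.dat && python3 jog.py path.dat
python3 - <<'E'
from h import *
s=robot.sense();p=cam.camera_params("wrist");im,d=cam.get_image("wrist");im2,_=cam.get_image("scene")
cv2.imwrite("pics/w6.png",np.hstack([cv2.resize(im[150:400,180:500],(512,400)),cv2.resize(im2[150:250,300:375],(288,400))]))
E
```

```text
time: 9.8
tool_pos: [0.5435, -0.0005, 0.2204]
ee_rot: [[-0.135, 0.991, 0.001], [0.991, 0.135, -0.0], [-0.0, 0.001, -1.0]]
ft_force: [-0.9, 0.5, 0.5]
finger_gap: 0.437
grip_force: 0.0
time: 10.3
tool_pos: [0.541, 0.0194, 0.3211]
ee_rot: [[-0.136, 0.991, 0.003], [0.991, 0.136, -0.001], [-0.001, 0.003, -1.0]]
ft_force: [0.8, 0.5, -0.8]
finger_gap: 0.448
grip_force: 0.0
```

View pics/w6.png

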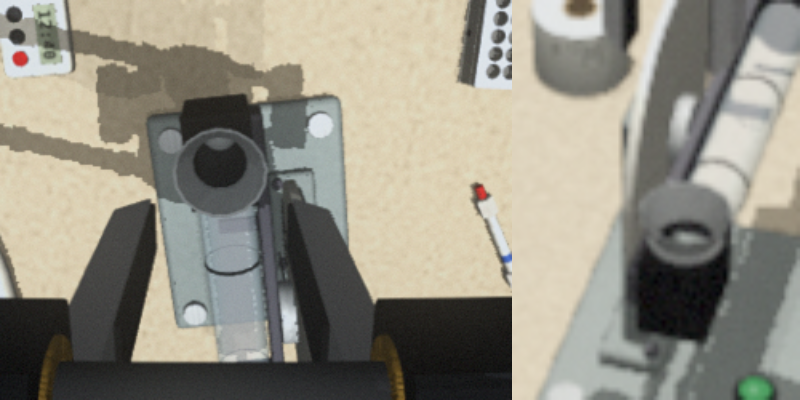

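The ball is faintly visible down the funnel hole at crop (222,140), so the drop worked. Next is the handle.

```bash
echo '[[[0,0,-0.108,0,0,0,0.5],[0,0,0,-0.04,0,0,0.5],[0,0,0,-0.04,0,0,0.5],[0,0,0,-0.04,0,0,0.5],[0,0,0,-0.04,0,0,0.5],[0,0,0,-0.04,0,0,0.5],[0,0,0,-0.04,0,0,0.5],[0,0,0,-0.04,0,0,0.5]]]' > path.dat && python3 jog.py path.dat >/dev/null
echo '[[[0,0,0,-0.035,0,0.03,0.5],[0,0,0,0,0,0.035,0.5],[0,0,0,0,0,0.035,0.5],[0,0,0,0,0,0,0.5],[0,0,0,0,0,0,0.5]]]' > path.dat && python3 jog.py path.dat
python3 - <<'E'
from h import *
s=robot.sense();E=s["ee_rot"]
print(E.T@(np.array([.615,-.2907,.1465])-s["tool_pos"]))
p=cam.camera_params("wrist");im,d=cam.get_image("wrist")
print(proj("w",[[.615,-.2907,.163]],p))
cv2.imwrite("pics/w7.png",im)
E
```

```text
time: 11.48
tool_pos: [0.6134, -0.2829, 0.2194]
ee_rot: [[-0.24, 0.971, -0.007], [0.971, 0.24, 0.004], [0.005, -0.006, -1.0]]
ft_force: [-0.4, -0.0, 1.2]
finger_gap: 0.5
grip_force: 0.0
[-0.00835255  0.00011365  0.07282398]
[[319.23315075 263.4775867 ]]
```

View pics/w7.png

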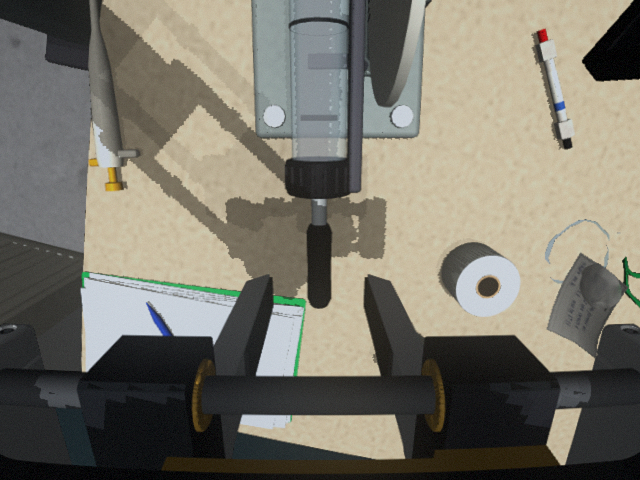

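The handle runs from row 223 to 307 with its middle at (319,264), matching the prediction. Descending and pinching.

```bash
echo '[[[0,0,0,-0.008,0,0.02,0.5],[0,0,0,0,0,0.025,0.5],[0,0,0,0,0,0.018,0.5],[0,0,0,0,0,0.01,0.5],[0,0,0,0,0,0,0.3],[0,0,0,0,0,0,0.1],[0,0,0,0,0,0,0.1],[0,0,0,0,0,0,0.1]]]' > path.dat && python3 jog.py path.dat 12
echo '[[[0,0,0,0,0,0,0.1],[0,0,0,0,0,0,0.1]]]' > path.dat && python3 jog.py path.dat
python3 - <<'E'
from h import *
s=robot.sense();E=s["ee_rot"]
p0=np.array(s["tool_pos"]);print(p0,E,s["ft_force"],s["grip_force"])
E
```

```text
time: 12.2
tool_pos: [0.6186, -0.2915, 0.1522]
ee_rot: [[-0.241, 0.971, 0.003], [0.971, 0.241, -0.002], [-0.003, 0.003, -1.0]]
ft_force: [0.8, 0.0, 0.5]
finger_gap: 0.25
grip_force: 0.0
time: 12.37
tool_pos: [0.6158, -0.292, 0.1511]
ee_rot: [[-0.241, 0.971, -0.002], [0.971, 0.241, -0.002], [-0.002, -0.003, -1.0]]
ft_force: [-4.6, -2.0, 2.0]
finger_gap: 0.17
grip_force: 12.0
[ 0.61584853 -0.29204408  0.15113618] [[-0.24075724  0.97058228 -0.00244645]
 [ 0.97058381  0.24075158 -0.00239619]
 [-0.00173671 -0.00295139 -0.99999414]] [-4.55815989 -2.01066157  2.00276949] 12.00112134218216
```

The handle is pinched. Tilting along the arc in eight rows.

```bash
echo '[[[0,0,0,0.0008,0,0.0117,0.1],[0,0,0,0.0015,0,0.0114,0.1],[0,0,0,0.0022,0,0.0111,0.1],[0,0,0,0.0027,0,0.0108,0.1],[0,0,0,0.0035,0,0.0107,0.1],[0,0,0,0.004,0,0.0104,0.1],[0,0,0,0.0048,0,0.0105,0.1],[0,0,0,0.0055,0,0.0102,0.1]]]' > path.dat && python3 jog.py path.dat
echo '[[[0,0,0,0,0,0,0.1],[0,0,0,0,0,0,0.1],[0,0,0,0,0,0,0.1],[0,0,0,0,0,0,0.1]]]' > path.dat && python3 jog.py path.dat
python3 - <<'E'
from h import *
im,d=cam.get_image("scene");im2,d2=cam.get_image("side");im3,d3=cam.get_image("wrist")
np.savez("t30.npz",d=d,d2=d2,d3=d3)
a=cv2.resize(im[120:270,310:410],(400,600),interpolation=cv2.INTER_CUBIC);b=cv2.resize(im3[0:330,150:480],(400,400));
o=np.zeros((600,800,3),np.uint8);o[:,:400]=a;o[:400,400:]=b;o[400:,400:]=cv2.resize(im2[140:240,280:380][::1],(400,200))
cv2.imwrite("pics/t30.png",o)
E
```

```text
time: 13.03
tool_pos: [0.6097, -0.2676, 0.0631]
ee_rot: [[-0.241, 0.971, -0.003], [0.971, 0.241, -0.002], [-0.001, -0.003, -1.0]]
ft_force: [-5.7, -1.7, 2.8]
finger_gap: 0.174
grip_force: 12.0
time: 13.37
tool_pos: [0.6097, -0.2672, 0.0628]
ee_rot: [[-0.241, 0.971, -0.004], [0.971, 0.241, -0.0], [0.001, -0.004, -1.0]]
ft_force: [-4.7, -2.3, -2.9]
finger_gap: 0.171
grip_force: 12.0
```

View pics/t30.png

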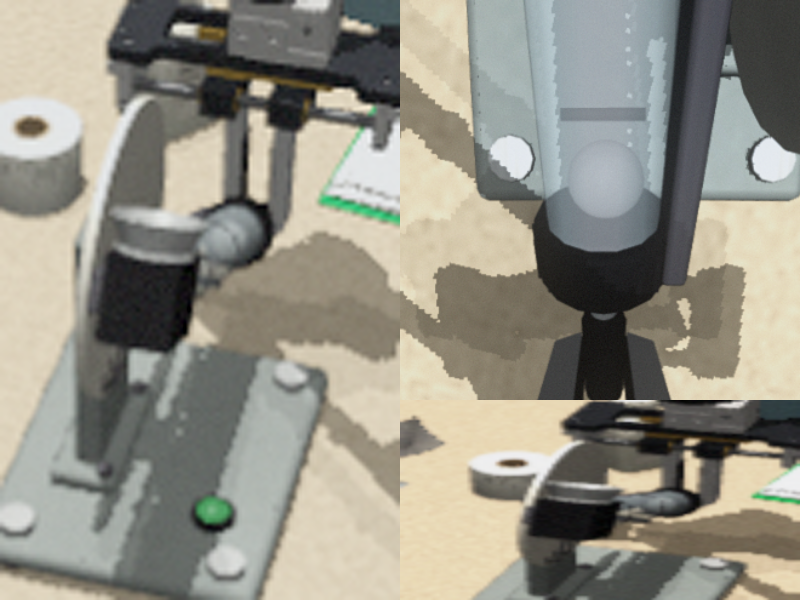

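The wrist view shows the ball at crop (605,178), past the rib and against the cap. I'll measure the tilt from depth along the rail beside the tube and from the rim height.

```bash
python3 - <<'E'
from h import *
np.set_printoptions(precision=4,suppress=True)
z=np.load("t30.npz");p=cam.camera_params("wrist");d=z["d3"]
yaw=np.radians(14);ey=np.array([-np.sin(yaw),np.cos(yaw),0])
P=[]
for v in range(10,225,8):
    u=int(round(150+.825*((700+(678-700)*v/.825/270)-400)))
    c,r=ray("w",u,v,p);P.append(c+r*d[v,u])
P=np.array(P);P=P[P[:,2]>.06];s=P@ey
for it in range(3):
    k=np.polyfit(s,P[:,2],1);e=abs(P[:,2]-np.polyval(k,s));m=e<max(.003,2*np.median(e));P=P[m];s=s[m]
print(len(P),"tilt",np.degrees(np.arctan(k[0])),e.max())
# centre line of ball: position
c,r=ray("w",150+.825*205,.825*178,p);X=c+r*d[147,319];print("ball top surf",X)
# rim from scene depth
q=cam.camera_params("scene");D=z["d"]
a0=.524;O=np.array([.5853,-.1055,0]);ex=np.array([np.cos(yaw),np.sin(yaw),0]);ez=np.array([0,0,1.])
for a in (.48,.524,.57):
    T=lambda y,zz:O-.018*ex+.17*ez+ey*(y*np.cos(a)-zz*np.sin(a))+ez*(y*np.sin(a)+zz*np.cos(a))
    F=proj("s",[T(.112,.038),T(.137,.038),T(.087,.038)],q);print(a,((F-[310,120])*4).ravel(),"ball/low",T(-.102,0),proj("w",[T(-.102,0)],p),T(-.187,0))
E
```

```text
27 tilt 29.936769616008544 0.0014084341253919885
ball top surf [ 0.5917 -0.1956  0.1402]
0.48 [159.9495 227.8084 148.5367 236.4943 170.917  219.4629] ball/low [ 0.5897 -0.1976  0.1229] [[311.8913 149.8171]] [ 0.608  -0.2708  0.0836]
0.524 [162.0943 217.6119 151.0457 223.8781 172.7065 211.5945] ball/low [ 0.5892 -0.1955  0.119 ] [[312.1016 142.8879]] [ 0.607  -0.267   0.0764]
0.57 [164.412  207.0583 153.7722 210.7783 174.627  203.4881] ball/low [ 0.5886 -0.1932  0.115 ] [[312.3025 135.4875]] [ 0.6059 -0.2626  0.0691]
```

Tilt is 29.9° and the ball is at low_end. I'll hold a little longer, confirm it is at rest, then raise the tube.

```bash
cat > ball.py <<'E'
from h import *
im,d=cam.get_image("wrist");cv2.imwrite("pics/cmp_%.2f.png"%robot.sense()["time"],im)
E
python3 ball.py; echo '[[[0,0,0,0,0,0,0.1],[0,0,0,0,0,0,0.1],[0,0,0,0,0,0,0.1],[0,0,0,0,0,0,0.1],[0,0,0,0,0,0,0.1],[0,0,0,0,0,0,0.1],[0,0,0,0,0,0,0.1],[0,0,0,0,0,0,0.1]]]' > path.dat && python3 jog.py path.dat; python3 ball.py
python3 - <<'E'
import cv2,glob,numpy as np
a,b=[cv2.imread(f)[100:200,270:370].astype(int) for f in sorted(glob.glob("pics/cmp_*"))];print(abs(a-b).mean(),(abs(a-b).max(2)>25).sum())
E
```

```text
time: 14.23
tool_pos: [0.6097, -0.2672, 0.063]
ee_rot: [[-0.241, 0.971, -0.004], [0.971, 0.241, -0.0], [0.001, -0.003, -1.0]]
ft_force: [-4.9, -1.6, -2.7]
finger_gap: 0.168
grip_force: 12.0
2.3282333333333334 0
```

The ball is at rest (no pixel changes in its region). Raising the tube back to level, smoothly.

```bash
echo '[[[0,0,0,-0.0039,0,-0.0071,0.1],[0,0,0,-0.0036,0,-0.0073,0.1],[0,0,0,-0.0033,0,-0.0075,0.1],[0,0,0,-0.0029,0,-0.0076,0.1],[0,0,0,-0.0026,0,-0.0077,0.1],[0,0,0,-0.0023,0,-0.0078,0.1]]]' > path.dat && python3 jog.py path.dat
echo '[[[0,0,0,-0.0019,0,-0.0079,0.1],[0,0,0,-0.0016,0,-0.008,0.1],[0,0,0,-0.0012,0,-0.0081,0.1],[0,0,0,-0.0009,0,-0.0081,0.1],[0,0,0,-0.0005,0,-0.0081,0.1],[0,0,0,-0.0002,0,-0.0081,0.1],[0,0,0,0,0,0,0.1],[0,0,0,0,0,0,0.1]]]' > path.dat && python3 jog.py path.dat
cat > tilt.py <<'E'
from h import *
import sys
p=cam.camera_params("wrist");im,d=cam.get_image("wrist");cv2.imwrite(sys.argv[1],im)
yaw=np.radians(14);ex=np.array([np.cos(yaw),np.sin(yaw),0]);ey=np.array([-np.sin(yaw),np.cos(yaw),0])
vv,uu=np.mgrid[0:480,0:640];q=cv2.undistortPoints(np.stack([uu.ravel(),vv.ravel()],1).astype(float)[:,None],p["mtx"],np.array([p["k1"],0,0,0.]))[:,0]
z=d.ravel();P=(np.c_[q,np.ones(len(q))]*z[:,None]-p["t"])@np.array(p["R"]);P=P[z>0]
L=(P-np.array([.5853,-.1055,0]))@np.array([ex,ey,[0,0,1]]).T
for x0 in (-.018,.007):
    m=(abs(L[:,0]-x0)<.006)&(L[:,1]>-.145)&(L[:,1]<-.03)&(L[:,2]>.1)&(L[:,2]<.25);s=L[m]
    if len(s)<50: continue
    for it in range(4):
        k=np.polyfit(s[:,1],s[:,2],1);e=abs(s[:,2]-np.polyval(k,s[:,1]));s=s[e<max(.0015,1.5*np.median(e))]
    print(x0,len(s),"tilt deg",np.degrees(np.arctan(k[0])),"z at pivot",k[1],s[:,1].min(),s[:,1].max())
E
python3 tilt.py pics/up1.png
```

```text
time: 14.78
tool_pos: [0.6141, -0.285, 0.1089]
ee_rot: [[-0.24, 0.971, -0.004], [0.971, 0.24, 0.001], [0.002, -0.003, -1.0]]
ft_force: [-5.9, 0.1, -2.0]
finger_gap: 0.173
grip_force: 12.0
time: 15.45
tool_pos: [0.6157, -0.2911, 0.1585]
ee_rot: [[-0.24, 0.971, -0.003], [0.971, 0.24, -0.0], [0.0, -0.003, -1.0]]
ft_force: [-7.0, -0.7, 0.8]
finger_gap: 0.17
grip_force: 12.0
-0.018 3895 tilt deg -0.662304644277165 z at pivot 0.18660613209871282 -0.1377011284783134 -0.059186533669709905
0.007 2954 tilt deg -0.7061018820935788 z at pivot 0.18053307329018545 -0.13721490425698363 -0.05725945369011604
```

View pics/up1.png

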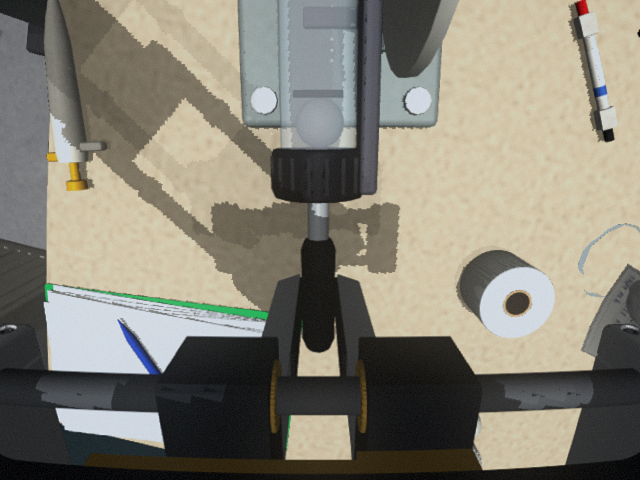

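The ball lies at (319,121) between the rib (row 94) and the cap. The tube reads −0.7°, so I'll lower the handle 2.2 mm.

```bash
echo '[[[0,0,0,0,0,0.0011,0.1],[0,0,0,0,0,0.0011,0.1],[0,0,0,0,0,0,0.1],[0,0,0,0,0,0,0.1],[0,0,0,0,0,0,0.1]]]' > path.dat && python3 jog.py path.dat; python3 tilt.py pics/up2.png
```

```text
time: 15.92
tool_pos: [0.6156, -0.2911, 0.1558]
ee_rot: [[-0.24, 0.971, -0.003], [0.971, 0.24, -0.0], [0.001, -0.003, -1.0]]
ft_force: [-7.6, -1.5, 0.5]
finger_gap: 0.17
grip_force: 12.0
-0.018 3927 tilt deg 0.12956361073874645 z at pivot 0.1865759819299328 -0.1380977730711592 -0.05983454244538451
0.007 3036 tilt deg 0.1247203564593738 z at pivot 0.18055963270426598 -0.13680119946545982 -0.05794235257251064
```

Level within 0.15°. Letting go and backing off upward.

```bash
echo '[[[0,0,0,0,0,0,0.3],[0,0,0,0,0,0,0.5],[0,0,0,0,0,0,0.5],[0,0,0,0,0,0,0.5],[0,0,0,0,0,-0.02,0.5],[0,0,0,0,0,-0.03,0.5],[0,0,0,0,0,-0.03,0.5],[0,0,0,0,0,-0.02,0.5]]]' > path.dat && python3 jog.py path.dat
echo '[[[0,0,0,0,0,0,0.5],[0,0,0,0,0,0,0.5],[0,0,0,0,0,0,0.5],[0,0,0,0,0,0,0.5]]]' > path.dat && python3 jog.py path.dat
python3 tilt.py pics/end_w.png; python3 - <<'E'
from h import *
im,_=cam.get_image("scene");w=cv2.imread("pics/end_w.png")
cv2.imwrite("pics/end.png",np.hstack([cv2.resize(w[0:300,170:470],(450,450)),cv2.resize(im[325:425,265:340],(338,450))]))
E
```

```text
time: 16.63
tool_pos: [0.619, -0.2911, 0.2578]
ee_rot: [[-0.241, 0.971, 0.005], [0.971, 0.241, -0.002], [-0.003, 0.004, -1.0]]
ft_force: [0.4, 0.6, 1.0]
finger_gap: 0.502
grip_force: 0.0
time: 16.97
tool_pos: [0.6167, -0.2903, 0.2522]
ee_rot: [[-0.241, 0.971, -0.003], [0.971, 0.241, 0.002], [0.002, -0.002, -1.0]]
ft_force: [0.4, -1.0, -0.7]
finger_gap: 0.502
grip_force: 0.0
-0.018 2345 tilt deg 0.422767752533113 z at pivot 0.18703520344303665 -0.1377531616281244 -0.03004273740297712
0.007 1608 tilt deg 0.23934367929436032 z at pivot 0.18077958100262345 -0.13719317554042632 -0.030096376015459753
```

View pics/end.png

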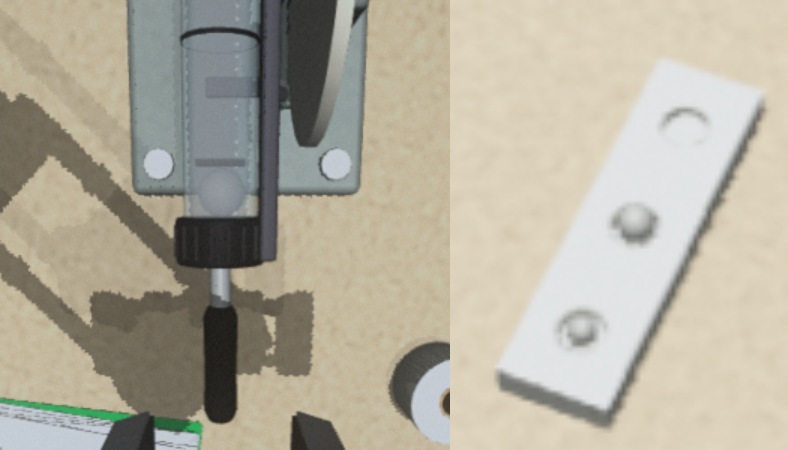

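The ball is at the handle end (crop 222,190), the tube is level to about 0.3°, the handle is free, and both smaller balls are in their recesses. Handing in.

```bash
python3 -c "
from rig import robot, cam
print(robot.close_job())"
```

```text
the job is handed in; nothing more can be done
None
```

The check run is done and handed in: the 22 mm ball went through the funnel, came to rest at the handle end at a measured 29.9°, and stayed there with the tube back level to within about 0.4° and released, the two smaller balls still in their stand; the first close missed because the fingertips sit about 31 mm short of where `robot.nose_length` puts them, and they pressed briefly on the ball stand (about 17 N) while I found that.

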